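Gauge two adapter sleeves and sort out the misfit

TASK

Check the two white centrifuge adapter sleeves on the twin pin gauge: without lifting them, push each one along its rods towards its gauge pin, gently, until it is fully home against the post or stops at the pin's tip; never force one that will not go. Leave the sleeve that fits fully home on its pin, then put the one that does not fit into the grey reject tray, and leave everything else where it is.

Things in the scene. Friction and masses are not known exactly. Their poses are not given: they have to be found in the camera images.
- gauge: fixed twin gauge: base plate 230 x 180 x 12 mm, origin under it, x along its two lanes from the open ends to the pins, away from the robot within 0.35 rad. Lanes at y = +55 (left) and -55 mm: pairs of 8 mm rods, 24 mm apart, from x = -105 to the post face at x = +85 mm; rod centres 30 mm, pin and sleeve axes 48 mm above the table. Free height under the rods, bar a cross bar at x = -95 mm
- left_pin_tip (a point): tip of the level gauge pin of the left lane (gauge's +y side), on its axis; x axis along the lane, from the open end to the pin. Pin 17.6 mm in diameter, blunt, 1 mm chamfer, standing out 40 mm from its upright post. A sleeve that does not fit stops with its leading face here, its centre 23 mm before this point
- right_pin_tip (a point): tip of the level gauge pin of the right lane (gauge's -y side), on its axis; x axis along the lane, from the open end to the pin. Pin 17.6 mm in diameter, blunt, 1 mm chamfer, standing out 40 mm from its upright post. A sleeve that does not fit stops with its leading face here, its centre 23 mm before this point
- left_pin_root (a point): root of the left gauge pin, on its axis, at the face of the 44 mm wide, 15 mm thick post that carries it (post top 67 mm above the table). Same axes as the tip point. A fitting sleeve is fully home when its leading face is against this post, its centre 23 mm before this point
- right_pin_root (a point): root of the right gauge pin, on its axis, at the face of the 44 mm wide, 15 mm thick post that carries it (post top 67 mm above the table). Same axes as the tip point. A fitting sleeve is fully home when its leading face is against this post, its centre 23 mm before this point
- sleeve_a_mid (a point): centre (on the axis, half-way along) of one of two outwardly alike white plastic sleeves, 36 mm outer diameter, 46 mm long, 0.04 to 0.07 kg, lying on the rods of one lane, axis (own x) along the lane. One sleeve has a 20.4 mm bore and goes on a pin, the other 14.4 mm and cannot; which is which, and in which lane, must be found out
- sleeve_b_mid (a point): centre (on the axis, half-way along) of one of two outwardly alike white plastic sleeves, 36 mm outer diameter, 46 mm long, 0.04 to 0.07 kg, lying on the rods of one lane, axis (own x) along the lane. One sleeve has a 20.4 mm bore and goes on a pin, the other 14.4 mm and cannot; which is which, and in which lane, must be found out
- tray_floor (a point): centre of the floor of the fixed grey plastic reject tray, on top of its low square grid (22 mm pitch), 8 mm above the table; tray 150 (x) x 125 (y) x 28 mm high outside, walls 4 mm. It stands to the left or to the right of the gauge
- tip_box: pink and clear pipette-tip box, 124 x 89 x 77 mm, origin under its centre; to be left alone
- jar: amber screw-cap jar, 54 mm across, 75 mm tall, origin under its centre; to be left alone
- beaker: glass beaker, 66 mm across, 80 mm tall, origin under its centre; to be left alone
- pipette: pipette lying down, about 240 mm long, 32 mm high, thin end along its +x; to be left alone
- spare_block: plain dark steel block, 40 x 40 x 30 mm, origin under its centre; to be left alone
Mind the look-alikes: they are no part of the job. Leave any brown or pink look-alike of the part that bears sleeve_b_mid alone.

How it is judged:
By the outcome, as a careful person would: the job done as asked, in the order asked, and still so for the second after the job is handed in, with the robot touching nothing.
It also fails if it takes over 58 s, if anything falls off the work surface, if the arm or the gripper's body presses on something with over 40 N, if the wrist force passes 120 N, or if a joint passes its speed limit or range.

ROBOT

A 6-joint arm with a two-finger parallel gripper is mounted at the origin on the work surface. World frame = base frame: x ahead of the robot, y to its left, z up, the work surface at z = 0. Lengths are in m, angles in rad, forces in N, time in s.
With the tool pointing down it reaches from about 0.35 to 0.875 m from the base axis. Payload 15.5 kg.
Tool frame: the origin (TCP) lies on the mounting face of the last link; the fingertips stand 173 mm ahead of it and the grasp point (between the pads) lies pinch_z ahead of it (pinch_z is the distance from the TCP to the grasp point, in m); z points along the fingers, y is the line along which they close (so a half turn about z gives the same grasp; the last joint's range is limited). The gripper opens to 85 mm and grips with 20 to 120 N. Pads are 22 mm wide; open, the fingers measure 114 mm over their backs; the gripper's body (76 mm by 85 mm) begins 54 mm behind the grasp point. The pads swing forward as they close: fully open they stand 13 mm farther back than shut.
Start: joints at [1.062, 0.494, 1.345, -0, 1.302, -0.096], TCP at [0.251, 0.572, 0.405] pointing down, gripper open.
Joint ranges: [-2.91, 2.91], [-0.82, 2.16], [0.22, 2.67], [-1.22, 4.37], [0.12, 2.79], [-3.08, 3.08]. Speed limits (rad/s): [1.89, 1.89, 2.57, 3.01, 3.01, 3.01].

INTERFACE

Orientations are given as a unit quaternion [x, y, z, w].
In Python, from station import sense, grab_frame, sign_off, pinch_z gives the robot as it stands. The module is installed in compiled form; this text tells all that it offers.
- The arm moves only by the tool step_arm, never from a script. Its argument "commands" is a list of rows, each an object of numbers: "tx", "ty", "tz": the shift along the tool's x, y, z each as a share of 750 mm, from -1 to 1; "roll": the turn about the tool's z as a share of pi rad, from -1 to 1. A call has 1 to 12 rows; each row is the pose to reach, as a shift and turn from the pose commanded when the call began, along the tool's axes at that moment, turning the shorter way round; what a row does not reach only later rows make up. A row lasts 1/10 s, in which the tool goes at most 50 mm and 8.59 degrees, less where a joint would pass 70% of its speed; a pose out of reach is approached as far as the arm can. A call with a number of a shift or a turn outside -1 to 1 is refused whole. A call with a gripper value outside its range is refused whole. "hand" is the finger opening in mm, from 0 to 85.4, set as the call begins (left out, the last holds). The fingers move at their own pace and stop on an object; "force" is the grip in N (left out, the last holds). Time passes only in rows, so rows that repeat a pose let the fingers close. It gives the time, the measured TCP pose, the force, the opening and the grip force at its end, in the units of the state.
- sense(): the state, without advancing time (a new reading comes with each control period).
- grab_frame(name): name is "side" or "top"; returns a dict with "pixels" (480x640x3 uint8, blue, green, red), "fx", "fy", "cx", "cy" (pixels), "origin" and "rotation" of the camera in the world. Camera axes: x right, y down, z forward; pixel columns grow to the right and rows downward; lengths in m; the calibration is good to about 2 mm. A picture is of the moment at which its call begins. There is no depth.
- sign_off(): hands the job in; it is judged then, once.
The state is a dict: "time": time; "joint_pos": joint angles; "dq": joint speeds; "joint_torque": joint torques, N m; "eef_pos": TCP position; "ee_rot": TCP orientation; "ft_force": force on the tool from outside, world axes, zero at the start; "torque": the same for the moment, N m; "opening": opening from 0.0 (shut) to 1.0 (fully open); "grip_force": force on a finger pad.
Only numpy, scipy, OpenCV 4.12 (cv2) and the standard library are available. Lean on these libraries where they do the work, as an engineer would, in place of code of your own. Each camera call takes 0.05 s, during which the arm holds its last target. There are 200 camera calls.

## Working session

There is one attempt and no reset: what is moved stays moved. The work goes in short steps, Python scripts to look and compute and a tool call to move; the robot and the scene stay as the last step left them, time stands still between calls to the robot, and variables do not carry over. Pictures are saved under pics/ and viewed, at most 10 in all, crops included, and the job is handed in when it is done.

Besides the shell and the picture viewer there is one more tool, called after "Request:" in YAML: its name, and indented under it one key for each argument. step_arm: Moves the arm, as the interface text tells. Shift numbers are shares of 750 mm and turn numbers shares of pi rad, none past 1 either way. Its arguments: {"type":"object","properties":{"commands":{"type":"array","items":{"type":"object","properties":{"tx":{"type":"number","minimum":-1,"maximum":1},"ty":{"type":"number","minimum":-1,"maximum":1},"tz":{"type":"number","minimum":-1,"maximum":1},"roll":{"type":"number","minimum":-1,"maximum":1}}}},"hand":{"type":"number"},"force":{"type":"number"}},"required":["commands"]}

```bash
mkdir -p pics; cat > h.py <<'E'
import numpy as np, cv2
from station import sense, grab_frame, sign_off, pinch_z
def proj(f,P):
    P=np.atleast_2d(P).astype(float); c=(P-np.array(f["origin"]))@np.array(f["rotation"])
    return np.c_[c[:,0]/c[:,2]*f["fx"]+f["cx"], c[:,1]/c[:,2]*f["fy"]+f["cy"]]
def unproj(f,uv,z):
    uv=np.atleast_2d(uv).astype(float)
    d=np.c_[(uv[:,0]-f["cx"])/f["fx"],(uv[:,1]-f["cy"])/f["fy"],np.ones(len(uv))]@np.array(f["rotation"]).T
    o=np.array(f["origin"]); return o+d*((z-o[2])/d[:,2])[:,None]
E
python3 - <<'E'
from h import *
for n in("top","side"):
    f=grab_frame(n); cv2.imwrite(f"pics/{n}0.png",f["pixels"]); print(n,f["fx"],f["cx"],f["cy"],np.round(f["origin"],3),np.round(f["rotation"],3).tolist())
s=sense(); print(pinch_z,s)
E
```

```text
top 474.3544137430938 319.71381124059826 239.13984191436083 [ 0.478 -0.008  1.025] [-0.703, 0.708, -0.048, 0.043]
side 540.3399483693504 318.87584318610783 240.55392450917887 [ 0.303 -0.837  0.867] [0.896, -0.173, 0.07, -0.404]
0.1547 {'time': 0.1, 'joint_pos': array([ 1.06150939e+00,  4.94092865e-01,  1.34603675e+00,  2.21599222e-05,
        1.30249612e+00, -9.54430817e-02]), 'dq': array([-1.10538063e-03, -9.60539117e-05, -2.57888020e-03, -2.98833844e-04,
        4.94109333e-04, -8.54278368e-04]), 'joint_torque': array([ 8.93528777e-04, -8.83596754e+01, -3.84560108e+01, -3.69066738e-04,
        5.31087950e-03, -1.04556854e-06]), 'eef_pos': array([0.25123197, 0.5721453 , 0.40418829]), 'ee_rot': array([ 2.05451318e-01,  9.78667200e-01, -4.89927170e-04, -1.64012373e-04]), 'ft_force': array([ 0.24116015, -0.21024688,  0.18705103]), 'torque': array([0.10603943, 0.00501443, 0.00253002]), 'grip_force': 0.0, 'opening': 0.9969150193282819}
```

View pics/top0.png

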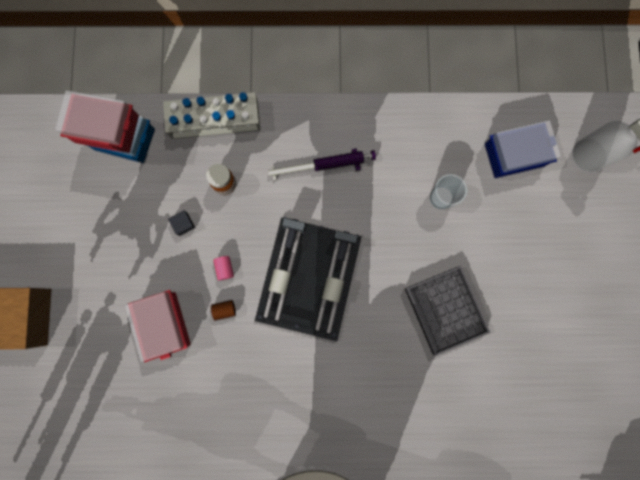

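View pics/side0.png

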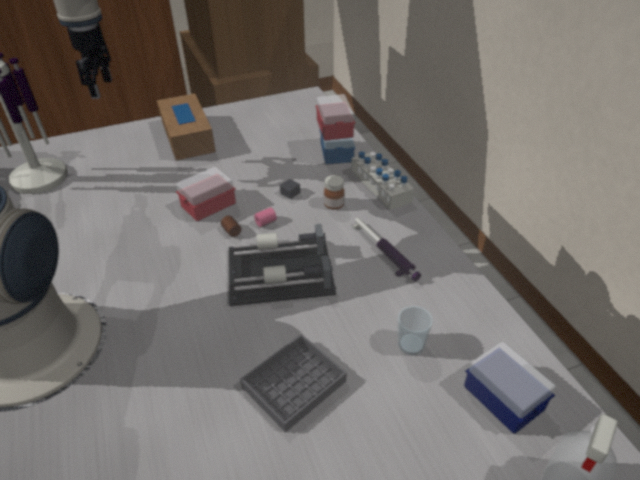

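The top view shows white sleeves in the gauge lanes at about (281,281), left, and (333,290), right. The posts are at (293,224) and (347,237), and the tray is at (447,310). The brown look-alike (223,310) and pink one (223,267) lie off the gauge, so they're not part of the job. Only the two white parts on the rods fit the description. Next I'll fit the gauge pose and confirm it in one crop.

```bash
cat > m.py <<'E'
from h import *
from scipy.optimize import least_squares
f=grab_frame("top"); im=f["pixels"]
def G(p,L): # gauge->world
    c,s=np.cos(p[2]),np.sin(p[2]); L=np.atleast_2d(L).astype(float)
    return np.c_[p[0]+c*L[:,0]-s*L[:,1],p[1]+s*L[:,0]+c*L[:,1],L[:,2]]
cor=np.array([[.115,.09,.012],[.115,-.09,.012],[-.115,-.09,.012],[-.115,.09,.012]])
px=np.array([[282,218],[361,235],[335,340],[256,322]],float)
# refine: dark plate mask minimum-area rectangle
r=least_squares(lambda p:(proj(f,G(p,cor))-px).ravel(),[.45,0,-.2],loss="soft_l1")
print("gauge",r.x,"res",np.round(r.fun.reshape(-1,2),1).tolist())
# tray
t=np.array([[.004+.075-.004,.0625,.028],[.075,-.0625,.028],[-.075,-.0625,.028],[-.075,.0625,.028]])
tp=np.array([[404,290],[461,267],[489,328],[434,355]],float)
np.savez("g.npz",p=r.x)
print("tray ctr",unproj(f,[[447,311]],.01))
g=cv2.cvtColor(im,cv2.COLOR_BGR2GRAY)
for n,y in(("L",.055),("R",-.055)):
    q=proj(f,G(r.x,[[-.105,y+.02,.048],[.04,y+.02,.048],[.04,y-.02,.048],[-.105,y-.02,.048]]))
    m=np.zeros_like(g); cv2.fillPoly(m,[q.round().astype(int)],255)
    b=((g>150)&(m>0)).astype(np.uint8); b=cv2.morphologyEx(b,cv2.MORPH_OPEN,np.ones((7,7),np.uint8))
    k,_,st,ce=cv2.connectedComponentsWithStats(b)
    for i in range(1,k):
        w=unproj(f,ce[i],.055)[0]; c,s=np.cos(r.x[2]),np.sin(r.x[2]); d=w[:2]-r.x[:2]
        print(n,st[i],ce[i],w,"local",c*d[0]+s*d[1],-s*d[0]+c*d[1])
M=np.array([[5.,0,-5*245],[0,5,-5*210]]); big=cv2.warpAffine(im,M,(625,600),flags=cv2.INTER_CUBIC)[:, :]
def dr(L,col):
    for u in proj(f,G(r.x,L)): cv2.circle(big,tuple((u*5-[1225,1050]).round().astype(int)),4,col,1)
dr(cor,(0,255,0))
for y in(.055,-.055):
    dr([[.045,y,.048],[.085,y,.048]],(0,0,255)); dr([[.085,y+.022,.067],[.085,y-.022,.067],[.1,y+.022,.067],[.1,y-.022,.067]],(255,255,0))
    dr([[-.105,y+.012,.034],[-.105,y-.012,.034]],(255,0,255))
cv2.imwrite("pics/crop1.png",big)
E
python3 m.py
```

```text
Traceback (most recent call last):
  File "m.py", line 10, in <module>
    r=least_squares(lambda p:(proj(f,G(p,cor))-px).ravel(),[.45,0,-.2],loss="soft_l1")
  File "m.py", line 10, in <lambda>
    r=least_squares(lambda p:(proj(f,G(p,cor))-px).ravel(),[.45,0,-.2],loss="soft_l1")
                              ~~~~^^^^^^^^^^^^
  File "h.py", line 4, in proj
    P=np.atleast_2d(P).astype(float); c=(P-np.array(f["origin"]))@np.array(f["rotation"])
                                        ~~~~~~~~~~~~~~~~~~~~~~~~~^~~~~~~~~~~~~~~~~~~~~~~~
ValueError: matmul: Input operand 1 has a mismatch in its core dimension 0, with gufunc signature (n?,k),(k,m?)->(n?,m?) (size 4 is different from 3)
```

The camera rotation comes as a quaternion, so I need to convert it.

```bash
sed -i 's/np.array(f\["rotation"\])/Ro.from_quat(f["rotation"]).as_matrix()/; 1a from scipy.spatial.transform import Rotation as Ro' h.py; python3 m.py
```

```text
gauge [ 0.52635804  0.00837418 -0.23042804] res [[-1.6, -1.2], [0.6, 0.1], [3.6, 1.1], [-0.9, -0.2]]
tray ctr [[ 0.45455066 -0.2837291   0.01      ]]
L [272 271  14  21 241] [278.25726141 280.95020747] [0.51857268 0.07040649 0.055     ] local -0.02174740000610334 0.05861458825394902
```

View pics/crop1.png

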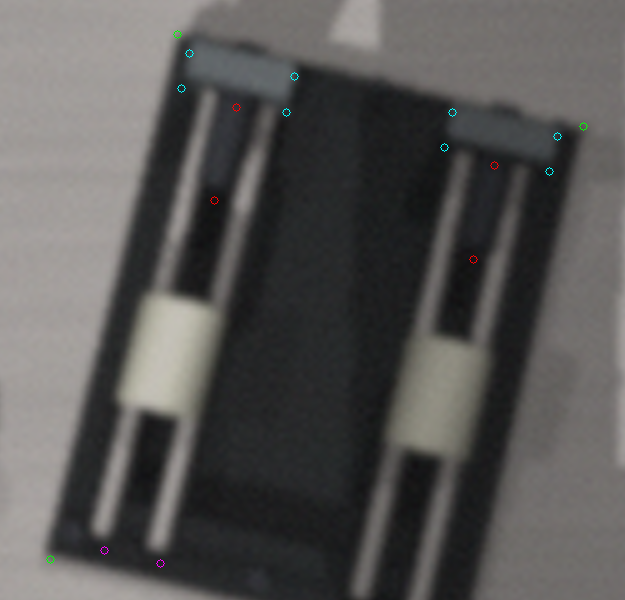

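```bash
cat > m2.py <<'E'
from h import *
from scipy.optimize import least_squares
f=grab_frame("top")
def G(p,L):
    c,s=np.cos(p[2]),np.sin(p[2]); L=np.atleast_2d(L).astype(float)
    return np.c_[p[0]+c*L[:,0]-s*L[:,1],p[1]+s*L[:,0]+c*L[:,1],L[:,2]]
L=[];
for y in(.055,-.055): L+=[[.1,y+.022,.067],[.1,y-.022,.067],[.085,y-.022,.067],[.085,y+.022,.067]]
L+=[[-.105,.067,.032],[-.105,.043,.032],[.115,.09,.012],[.115,-.09,.012],[-.115,.09,.012]]
px=np.array([[195,42],[300,65],[292,103],[186,80],[453,95],[560,120],[553,160],[447,135],[101,535],[158,548],[180,38],[580,128],[50,552]])/5+[245,210]
r=least_squares(lambda p:(proj(f,G(p,L))-px).ravel(),[.52,0,-.2],loss="soft_l1")
p=r.x; print("gauge",p,"res px",np.round(np.abs(r.fun).reshape(-1,2).max(1),1)); np.save("g.npy",p)
for n,u in(("L",[170,355]),("R",[438,399])):
    w=unproj(f,np.array(u)/5+[245,210],.053)[0]; d=w[:2]-p[:2]; c,s=np.cos(p[2]),np.sin(p[2])
    print(n,w,"local",c*d[0]+s*d[1],-s*d[0]+c*d[1])
for y in(.055,-.055): print("tip",G(p,[.045,y,.048]),"root",G(p,[.085,y,.048]))
fs=grab_frame("side")
print("tray top:",unproj(f,[[404,290],[461,267],[489,328],[434,355]],.028).round(3).tolist())
print("tray side:",unproj(fs,[[239,381],[301,338],[347,377],[288,427]],.025).round(3).tolist())
print("side sleeves",unproj(fs,[[267,241],[274,274]],.05).round(3).tolist(), proj(fs,G(p,[[.045,.055,.048],[.045,-.055,.048],[.1,.055,.067],[.1,-.055,.067],[-.115,-.09,.012],[.115,-.09,.012]])).round(0).tolist())
E
python3 m2.py
```

```text
gauge [ 0.53070342  0.00779219 -0.23748484] res px [0.4 0.5 0.6 0.7 1.4 1.3 0.4 0.5 0.6 0.6 3.  2.1 1.1]
L [0.51854557 0.06905151 0.053     ] local -0.02622840885647542 0.05667970459586349
R [ 0.49992144 -0.04023324  0.053     ] local -0.018619609630091565 -0.05391921221431029
tip [[0.58737962 0.05066184 0.048     ]] root [[0.62625694 0.04125149 0.048     ]]
tip [[ 0.56150116 -0.05625076  0.048     ]] root [[ 0.60037847 -0.06566111  0.048     ]]
tray top: [[0.499, -0.191, 0.028], [0.546, -0.312, 0.028], [0.419, -0.365, 0.028], [0.366, -0.248, 0.028]]
tray side: [[0.363, -0.254, 0.025], [0.502, -0.204, 0.025], [0.549, -0.32, 0.025], [0.417, -0.373, 0.025]]
side sleeves [[0.519, 0.066, 0.05], [0.501, -0.041, 0.05]] [[298.0, 238.0], [303.0, 272.0], [321.0, 229.0], [329.0, 263.0], [230.0, 303.0], [338.0, 291.0]]
```

```bash
cat > to.py <<'E'
# usage: to.py x y z [extra_yaw_deg]  (gauge-local mm, z = TCP world mm) -> shares for step_arm
import sys; from h import *
p=np.load("g.npy"); x,y,z=[float(a)/1000 for a in sys.argv[1:4]]; ex=np.radians(float(sys.argv[4])) if len(sys.argv)>4 else 0
s=sense(); R=Ro.from_quat(s["ee_rot"]).as_matrix(); c,sn=np.cos(p[2]),np.sin(p[2])
e=np.array(s["eef_pos"]); d=e[:2]-p[:2]
print("now local mm",np.round([1e3*(c*d[0]+sn*d[1]),1e3*(-sn*d[0]+c*d[1]),1e3*e[2]],1),"f",np.round(s["ft_force"],2),"t",round(s["time"],2))
T=np.array([p[0]+c*x-sn*y,p[1]+sn*x+c*y,z]); sh=R.T@(T-e)/.75
a=np.arctan2(R[1,0],R[0,0]); w=p[2]+np.pi+ex; dr=-((w-a+np.pi)%(2*np.pi)-np.pi)/np.pi
print("tx ty tz",np.round(sh,4),"roll",round(dr,4),"dist mm",np.linalg.norm(T-e)*1e3)
E
python3 to.py -78 55.5 300
```

```text
now local mm [-404.4  482.8  404.5] f [ 1.06 -0.23 -0.1 ] t 0.3
tx ty tz [-0.5284 -0.4846  0.1395] roll -0.0561 dist mm 547.7688860065144
```

Request:
step_arm:
  commands:
    - {"tx":-0.528,"ty":-0.485,"tz":0.14,"roll":-0.056}
    - {"tx":-0.528,"ty":-0.485,"tz":0.14,"roll":-0.056}
    - {"tx":-0.528,"ty":-0.485,"tz":0.14,"roll":-0.056}
    - {"tx":-0.528,"ty":-0.485,"tz":0.14,"roll":-0.056}
    - {"tx":-0.528,"ty":-0.485,"tz":0.14,"roll":-0.056}
    - {"tx":-0.528,"ty":-0.485,"tz":0.14,"roll":-0.056}
    - {"tx":-0.528,"ty":-0.485,"tz":0.14,"roll":-0.056}
    - {"tx":-0.528,"ty":-0.485,"tz":0.14,"roll":-0.056}
    - {"tx":-0.528,"ty":-0.485,"tz":0.14,"roll":-0.056}
    - {"tx":-0.528,"ty":-0.485,"tz":0.14,"roll":-0.056}
    - {"tx":-0.528,"ty":-0.485,"tz":0.14,"roll":-0.056}
    - {"tx":-0.528,"ty":-0.485,"tz":0.14,"roll":-0.056}
  hand: 0
  force: 20

```text
time: 1.5
eef_pos: [0.4696, 0.0755, 0.2989]
ee_rot: [0.121, 0.993, -0.0, 0.0]
ft_force: [-0.5, 0.8, -0.7]
opening: 0.0
grip_force: 0.0
```

Request:
step_arm:
  commands:
    - {}
    - {}
    - {}

```text
invalid input
```

```bash
python3 to.py -78 55.5 230
```

```text
now local mm [-75.3  51.5 298.9] f [-0.48  0.82 -0.73] t 1.5
tx ty tz [0.0037 0.0054 0.0919] roll -0.0017 dist mm 69.06602507547898
```

Request:
step_arm:
  commands:
    - {"tx":0.002,"ty":0.003,"tz":0.05}
    - {"tx":0.002,"ty":0.003,"tz":0.092}
    - {"tx":0.002,"ty":0.003,"tz":0.092}
    - {"tx":0.002,"ty":0.003,"tz":0.092}

```text
invalid input
```

```bash
python3 to.py -78 55.5 215; python3 - <<'E'
from h import *
f=grab_frame("side"); im=f["pixels"]; s=sense(); e=np.array(s["eef_pos"])
x0,y0,k=205,150,5
big=cv2.resize(im[y0:y0+120,x0:x0+150],None,fx=k,fy=k,interpolation=cv2.INTER_CUBIC)
for d,c in((.173,(0,255,0)),(.186,(0,0,255))):
    u=proj(f,e-[0,0,d])[0]; cv2.circle(big,(int((u[0]-x0)*k),int((u[1]-y0)*k)),4,c,1)
cv2.imwrite("pics/c2.png",big)
E
```

```text
now local mm [-75.3  51.5 298.9] f [-0.48  0.82 -0.73] t 1.5
tx ty tz [0.0037 0.0054 0.1119] roll -0.0017 dist mm 84.0353832138292
```

View pics/c2.png

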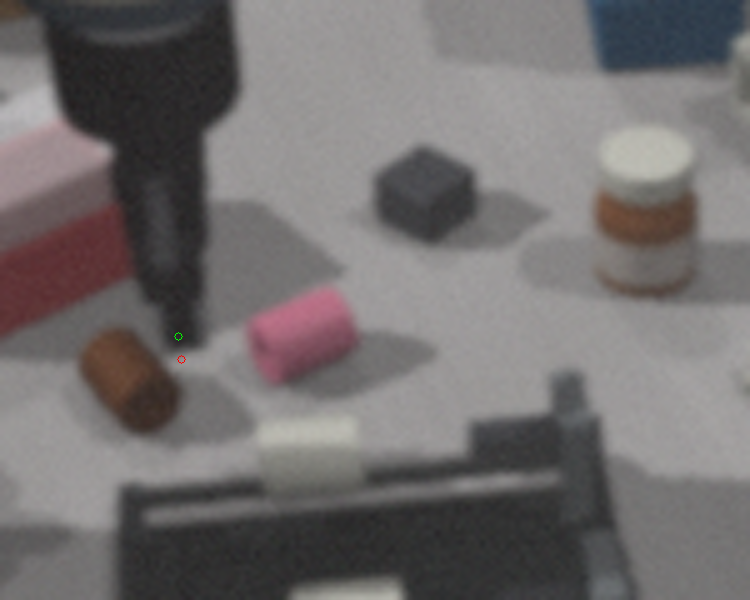

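The enlarged side view shows the shut fingertips at the 173 mm mark, around (240,218) full-frame. The last two moves were refused because the rows left out numbers, so I'll give all four each time.

Request:
step_arm:
  commands:
    - {"tx":0.003,"ty":0.005,"tz":0.06,"roll":-0.002}
    - {"tx":0.003,"ty":0.005,"tz":0.1,"roll":-0.002}
    - {"tx":0.003,"ty":0.005,"tz":0.108,"roll":-0.002}
    - {"tx":0.003,"ty":0.005,"tz":0.108,"roll":-0.002}

```text
time: 1.95
eef_pos: [0.466, 0.0848, 0.2185]
ee_rot: [0.115, 0.993, -0.0, -0.001]
ft_force: [0.8, 0.6, 0.1]
opening: 0.001
grip_force: 0.0
```

```bash
python3 to.py 5 55.5 216
```

```text
now local mm [-81.   59.7 218.5] f [0.77 0.6  0.1 ] t 1.95
tx ty tz [-0.1146 -0.0063  0.0032] roll 0.0022 dist mm 86.14509120424432
```

Request:
step_arm:
  commands:
    - {"tx":-0.005,"ty":-0.0055,"tz":0.002,"roll":0.002}
    - {"tx":-0.012,"ty":-0.0055,"tz":0.002,"roll":0.002}
    - {"tx":-0.019,"ty":-0.0055,"tz":0.002,"roll":0.002}
    - {"tx":-0.025,"ty":-0.0055,"tz":0.002,"roll":0.002}
    - {"tx":-0.031,"ty":-0.0055,"tz":0.002,"roll":0.002}
    - {"tx":-0.037,"ty":-0.0055,"tz":0.002,"roll":0.002}
    - {"tx":-0.043,"ty":-0.0055,"tz":0.002,"roll":0.002}
    - {"tx":-0.049,"ty":-0.0055,"tz":0.002,"roll":0.002}
    - {"tx":-0.055,"ty":-0.0055,"tz":0.002,"roll":0.002}
    - {"tx":-0.061,"ty":-0.0055,"tz":0.002,"roll":0.002}
    - {"tx":-0.067,"ty":-0.0055,"tz":0.002,"roll":0.002}
    - {"tx":-0.072,"ty":-0.0055,"tz":0.002,"roll":0.002}

```text
time: 3.15
eef_pos: [0.5183, 0.0676, 0.2172]
ee_rot: [0.119, 0.993, -0.0, 0.0]
ft_force: [-0.4, 0.1, 0.4]
opening: 0.004
grip_force: 0.4
```

```bash
cat > sl.py <<'E'
# whitest blob per lane in top view -> local position
from h import *
f=grab_frame("top"); im=f["pixels"].astype(int); p=np.load("g.npy"); c,s=np.cos(p[2]),np.sin(p[2])
g=im.min(2)
for n,y in(("L",.055),("R",-.055)):
    xs=np.arange(-.1,.085,.001); ys=np.arange(-.004,.0041,.002)+y
    L=np.array([[x,q] for x in xs for q in ys]); W=np.c_[p[0]+c*L[:,0]-s*L[:,1],p[1]+s*L[:,0]+c*L[:,1],np.full(len(L),.064)]
    u=proj(f,W).astype(np.float32); v=cv2.remap(g.astype(np.float32),u[:,0].reshape(-1,1),u[:,1].reshape(-1,1),cv2.INTER_LINEAR).reshape(len(xs),-1).mean(1)
    k=xs[v>.5*(v.max()+np.percentile(v,20))]; print(n,"top line mm",(k.min()*1e3).round(),(k.max()*1e3).round(),"n",len(k))
E
python3 sl.py; python3 to.py -12 55.5 217
```

```text
L top line mm -55.0 57.0 n 113
R top line mm -41.0 5.0 n 47
now local mm [-25.6  55.3 217.2] f [ 0.05 -0.09 -0.58] t 3.2
tx ty tz [-0.0181  0.0003  0.0003] roll -0.0001 dist mm 13.582478661722385
```

Request:
step_arm:
  commands:
    - {"tx":-0.003,"ty":0,"tz":0,"roll":0}
    - {"tx":-0.006,"ty":0,"tz":0,"roll":0}
    - {"tx":-0.009,"ty":0,"tz":0,"roll":0}
    - {"tx":-0.012,"ty":0,"tz":0,"roll":0}
    - {"tx":-0.014,"ty":0,"tz":0,"roll":0}
    - {"tx":-0.014,"ty":0,"tz":0,"roll":0}

```text
time: 3.8
eef_pos: [0.5284, 0.0652, 0.2172]
ee_rot: [0.119, 0.993, 0.0, 0.0]
ft_force: [-0.7, -0.8, 0.6]
opening: -0.002
grip_force: 0.0
```

Request:
step_arm:
  commands:
    - {"tx":-0.001,"ty":0,"tz":0,"roll":0}
    - {"tx":-0.002,"ty":0,"tz":0,"roll":0}
    - {"tx":-0.003,"ty":0,"tz":0,"roll":0}

```text
time: 4.1
eef_pos: [0.5303, 0.0647, 0.2172]
ee_rot: [0.119, 0.993, -0.0, -0.0]
ft_force: [-1.8, -0.1, 0.8]
opening: 0.003
grip_force: 0.4
```

```bash
python3 to.py -12 55.5 217;python3 - <<'E'
from h import *
f=grab_frame("side"); im=f["pixels"]
x0,y0,k=215,190,5
cv2.imwrite("pics/c3.png",cv2.resize(im[y0:y0+120,x0:x0+130],None,fx=k,fy=k,interpolation=cv2.INTER_CUBIC))
E
```

```text
now local mm [-13.8  55.2 217.2] f [-1.83 -0.13  0.77] t 4.1
tx ty tz [-0.0024  0.0004  0.0003] roll -0.0001 dist mm 1.8287045603730196
```

View pics/c3.png

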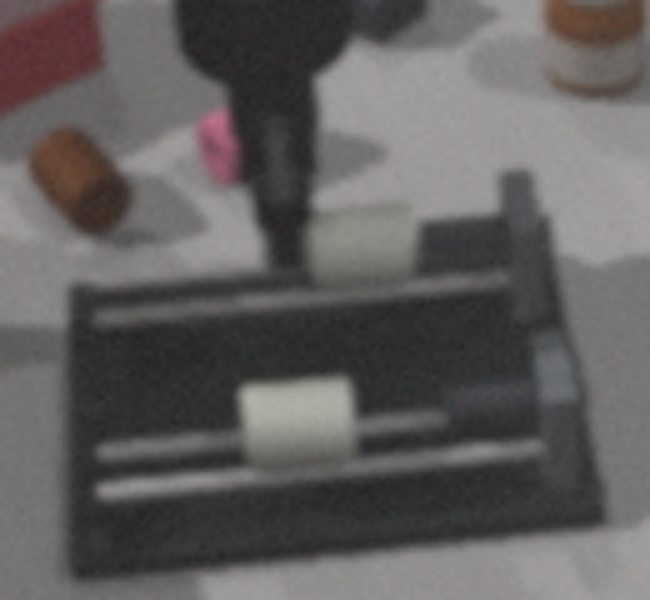

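The left sleeve's leading face is at the pin tip, near crop (415,240), with the finger flat behind it. The force reading is only noise so far. I'll go on in fine steps.

Request:
step_arm:
  commands:
    - {"tx":-0.001,"ty":0,"tz":0,"roll":0}
    - {"tx":-0.001,"ty":0,"tz":0,"roll":0}

```text
time: 4.35
eef_pos: [0.5311, 0.0645, 0.2172]
ee_rot: [0.119, 0.993, -0.0, 0.0]
ft_force: [0.2, -0.9, -0.9]
opening: 0.005
grip_force: 0.2
```

Request:
step_arm:
  commands:
    - {"tx":-0.001,"ty":0,"tz":0,"roll":0}
    - {"tx":-0.001,"ty":0,"tz":0,"roll":0}

```text
time: 4.55
eef_pos: [0.5318, 0.0644, 0.2172]
ee_rot: [0.119, 0.993, -0.0, 0.0]
ft_force: [0.1, -0.5, -0.2]
opening: -0.003
grip_force: 0.2
```

Request:
step_arm:
  commands:
    - {"tx":-0.001,"ty":0,"tz":0,"roll":0}
    - {"tx":-0.001,"ty":0,"tz":0,"roll":0}

```text
time: 4.75
eef_pos: [0.5326, 0.0642, 0.2172]
ee_rot: [0.119, 0.993, -0.0, 0.0]
ft_force: [-1.1, 0.5, -0.5]
opening: 0.001
grip_force: 0.2
```

Request:
step_arm:
  commands:
    - {"tx":-0.001,"ty":0,"tz":0,"roll":0}
    - {"tx":-0.002,"ty":0,"tz":0,"roll":0}
    - {"tx":-0.002,"ty":0,"tz":0,"roll":0}

```text
time: 5.05
eef_pos: [0.5341, 0.0638, 0.2172]
ee_rot: [0.119, 0.993, -0.0, 0.0]
ft_force: [0.5, -0.0, 1.3]
opening: -0.004
grip_force: 0.2
```

Request:
step_arm:
  commands:
    - {"tx":-0.001,"ty":0,"tz":0,"roll":0}
    - {"tx":-0.002,"ty":0,"tz":0,"roll":0}
    - {"tx":-0.002,"ty":0,"tz":0,"roll":0}

```text
time: 5.35
eef_pos: [0.5346, 0.0636, 0.217]
ee_rot: [0.119, 0.993, -0.0, -0.001]
ft_force: [-6.7, 2.1, 4.1]
opening: 0.002
grip_force: 3.9
```

Request:
step_arm:
  commands:
    - {"tx":-0.001,"ty":0,"tz":0,"roll":0}
    - {"tx":-0.002,"ty":0,"tz":0,"roll":0}
    - {"tx":-0.002,"ty":0,"tz":0,"roll":0}

```text
time: 5.65
eef_pos: [0.535, 0.0635, 0.2169]
ee_rot: [0.119, 0.993, -0.0, -0.003]
ft_force: [-14.7, 5.2, 10.0]
opening: -0.005
grip_force: 7.4
```

```bash
python3 to.py -12 55.5 217;python3 - <<'E'
from h import *
f=grab_frame("side"); im=f["pixels"]
x0,y0,k=215,190,5
cv2.imwrite("pics/c4.png",cv2.resize(im[y0:y0+120,x0:x0+130],None,fx=k,fy=k,interpolation=cv2.INTER_CUBIC))
E
```

```text
now local mm [ -8.9  55.1 216.9] f [-14.73   5.23  10.01] t 5.65
tx ty tz [ 0.0042  0.0005 -0.0001] roll -0.0001 dist mm 3.1403906270302855
```

View pics/c4.png

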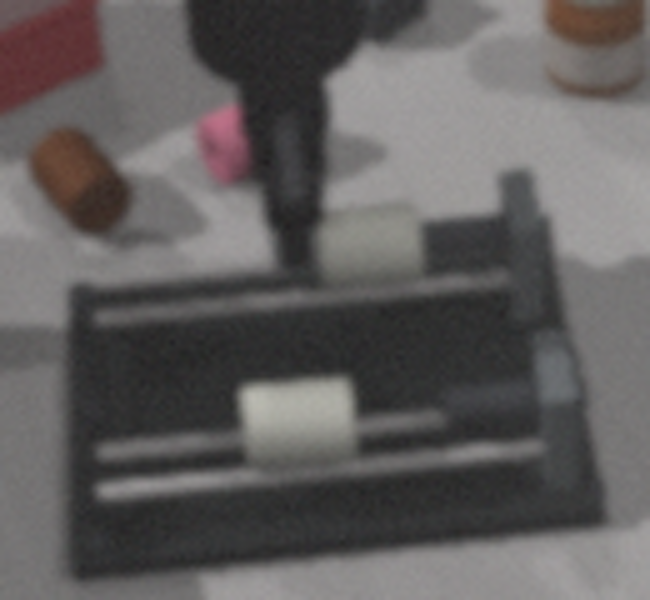

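The left sleeve stopped at the tip: 15 N with no travel, leading face at crop (423,240) and the pin still fully exposed. So the left one doesn't fit. I'll back off and test the right one.

Request:
step_arm:
  commands:
    - {"tx":0.02,"ty":0,"tz":0,"roll":0}
    - {"tx":0.05,"ty":0,"tz":-0.01,"roll":0}
    - {"tx":0.09,"ty":-0.04,"tz":-0.03,"roll":0}
    - {"tx":0.092,"ty":-0.1,"tz":-0.03,"roll":0}
    - {"tx":0.092,"ty":-0.147,"tz":-0.03,"roll":0}
    - {"tx":0.092,"ty":-0.147,"tz":0,"roll":0}
    - {"tx":0.092,"ty":-0.147,"tz":0,"roll":0}
    - {"tx":0.092,"ty":-0.147,"tz":0,"roll":0}

```text
time: 6.5
eef_pos: [0.444, -0.0275, 0.2173]
ee_rot: [0.119, 0.993, 0.0, -0.0]
ft_force: [-0.3, 1.0, 0.7]
opening: -0.004
grip_force: 0.0
```

```bash
python3 to.py -12 -55 217; python3 sl.py
```

```text
now local mm [-76.  -54.7 217.3] f [-0.3   0.97  0.67] t 6.5
tx ty tz [-0.0853 -0.0003  0.0003] roll -0.0001 dist mm 63.985111726910866
L top line mm -1.0 46.0 n 48
R top line mm -100.0 5.0 n 98
```

Request:
step_arm:
  commands:
    - {"tx":-0.012,"ty":0,"tz":0,"roll":0}
    - {"tx":-0.022,"ty":0,"tz":0,"roll":0}
    - {"tx":-0.029,"ty":0,"tz":0,"roll":0}
    - {"tx":-0.035,"ty":0,"tz":0,"roll":0}
    - {"tx":-0.041,"ty":0,"tz":0,"roll":0}
    - {"tx":-0.047,"ty":0,"tz":0,"roll":0}
    - {"tx":-0.053,"ty":0,"tz":0,"roll":0}
    - {"tx":-0.059,"ty":0,"tz":0,"roll":0}
    - {"tx":-0.065,"ty":0,"tz":0,"roll":0}
    - {"tx":-0.071,"ty":0,"tz":0,"roll":0}
    - {"tx":-0.077,"ty":0,"tz":0,"roll":0}
    - {"tx":-0.081,"ty":0,"tz":0,"roll":0}

```text
time: 7.75
eef_pos: [0.5033, -0.0422, 0.2172]
ee_rot: [0.119, 0.993, -0.0, 0.0]
ft_force: [-0.4, -0.4, -0.1]
opening: -0.002
grip_force: 0.3
```

Request:
step_arm:
  commands:
    - {"tx":-0.002,"ty":0,"tz":0,"roll":0}
    - {"tx":-0.004,"ty":0,"tz":0,"roll":0}
    - {"tx":-0.006,"ty":0,"tz":0,"roll":0}

```text
time: 8.05
eef_pos: [0.5072, -0.0431, 0.2172]
ee_rot: [0.119, 0.993, -0.0, -0.0]
ft_force: [0.0, -0.2, -0.2]
opening: -0.003
grip_force: 0.3
```

Request:
step_arm:
  commands:
    - {"tx":-0.001,"ty":0,"tz":0,"roll":0}
    - {"tx":-0.002,"ty":0,"tz":0,"roll":0}
    - {"tx":-0.003,"ty":0,"tz":0,"roll":0}

```text
time: 8.35
eef_pos: [0.5095, -0.0437, 0.2172]
ee_rot: [0.119, 0.993, -0.0, -0.0]
ft_force: [-0.7, -0.5, 0.0]
opening: 0.002
grip_force: 0.3
```

Request:
step_arm:
  commands:
    - {"tx":-0.001,"ty":0,"tz":0,"roll":0}
    - {"tx":-0.002,"ty":0,"tz":0,"roll":0}
    - {"tx":-0.003,"ty":0,"tz":0,"roll":0}

```text
time: 8.65
eef_pos: [0.5117, -0.0442, 0.2172]
ee_rot: [0.119, 0.993, 0.0, -0.0]
ft_force: [-0.4, -0.2, -0.0]
opening: 0.002
grip_force: 0.3
```

Request:
step_arm:
  commands:
    - {"tx":-0.001,"ty":0,"tz":0,"roll":0}
    - {"tx":-0.002,"ty":0,"tz":0,"roll":0}
    - {"tx":-0.003,"ty":0,"tz":0,"roll":0}

```text
time: 8.95
eef_pos: [0.5139, -0.0447, 0.2172]
ee_rot: [0.119, 0.993, 0.0, -0.0]
ft_force: [-1.2, -0.8, 0.3]
opening: -0.001
grip_force: 0.3
```

```bash
python3 to.py 20 -55 217
```

```text
now local mm [ -4.  -55.  217.2] f [-1.24 -0.77  0.3 ] t 8.95
tx ty tz [-0.032   0.      0.0002] roll -0.0001 dist mm 24.006462688027952
```

The right sleeve has passed the tip position freely, so it's going on. I'll continue gently.

Request:
step_arm:
  commands:
    - {"tx":-0.004,"ty":0,"tz":0,"roll":0}
    - {"tx":-0.008,"ty":0,"tz":0,"roll":0}
    - {"tx":-0.012,"ty":0,"tz":0,"roll":0}
    - {"tx":-0.016,"ty":0,"tz":0,"roll":0}

```text
time: 9.35
eef_pos: [0.5258, -0.0476, 0.2172]
ee_rot: [0.119, 0.993, -0.0, 0.0]
ft_force: [0.2, -0.6, 1.1]
opening: 0.005
grip_force: 0.3
```

Request:
step_arm:
  commands:
    - {"tx":-0.004,"ty":0,"tz":0,"roll":0}
    - {"tx":-0.008,"ty":0,"tz":0,"roll":0}
    - {"tx":-0.012,"ty":0,"tz":0,"roll":0}
    - {"tx":-0.016,"ty":0,"tz":0,"roll":0}
    - {"tx":-0.02,"ty":0,"tz":0,"roll":0}

```text
time: 9.85
eef_pos: [0.5403, -0.0511, 0.2172]
ee_rot: [0.119, 0.993, 0.0, -0.0]
ft_force: [-0.9, -0.1, 0.7]
opening: 0.001
grip_force: 0.3
```

Request:
step_arm:
  commands:
    - {"tx":-0.002,"ty":0,"tz":0,"roll":0}
    - {"tx":-0.004,"ty":0,"tz":0,"roll":0}
    - {"tx":-0.005,"ty":0,"tz":0,"roll":0}

```text
time: 10.15
eef_pos: [0.5438, -0.052, 0.2172]
ee_rot: [0.119, 0.993, -0.0, -0.0]
ft_force: [-1.2, -0.2, 0.3]
opening: -0.001
grip_force: 0.4
```

Request:
step_arm:
  commands:
    - {"tx":-0.001,"ty":0,"tz":0,"roll":0}
    - {"tx":-0.002,"ty":0,"tz":0,"roll":0}
    - {"tx":-0.002,"ty":0,"tz":0,"roll":0}

```text
time: 10.45
eef_pos: [0.5452, -0.0523, 0.2172]
ee_rot: [0.119, 0.993, 0.0, 0.0]
ft_force: [-0.5, -0.2, 0.4]
opening: 0.006
grip_force: 0.1
```

```bash
python3 to.py 31 -55 217
```

```text
now local mm [ 28.3 -55.  217.2] f [-0.47 -0.18  0.41] t 10.45
tx ty tz [-0.0036  0.      0.0002] roll -0.0001 dist mm 2.7258221497409987
```

Request:
step_arm:
  commands:
    - {"tx":-0.001,"ty":0,"tz":0,"roll":0}
    - {"tx":-0.002,"ty":0,"tz":0,"roll":0}
    - {"tx":-0.002,"ty":0,"tz":0,"roll":0}

```text
time: 10.75
eef_pos: [0.5464, -0.0526, 0.2171]
ee_rot: [0.119, 0.993, 0.0, -0.0]
ft_force: [-4.0, 0.4, 1.4]
opening: -0.002
grip_force: 1.7
```

Request:
step_arm:
  commands:
    - {"tx":-0.001,"ty":0,"tz":0,"roll":0}
    - {"tx":-0.002,"ty":0,"tz":0,"roll":0}
    - {"tx":-0.002,"ty":0,"tz":0,"roll":0}

```text
time: 11.05
eef_pos: [0.5469, -0.0527, 0.217]
ee_rot: [0.119, 0.993, 0.0, -0.002]
ft_force: [-10.0, 2.2, 7.6]
opening: 0.002
grip_force: 5.5
```

The right sleeve is fully home: 10 N with no travel, 40 mm past the tip-stop position. I'll back off, rise, and head for the left sleeve.

Request:
step_arm:
  commands:
    - {"tx":0.01,"ty":0,"tz":0,"roll":0}
    - {"tx":0.04,"ty":0,"tz":0,"roll":0}
    - {"tx":0.04,"ty":0,"tz":-0.06,"roll":0}
    - {"tx":0.04,"ty":0,"tz":-0.11,"roll":0}
    - {"tx":0.03,"ty":0.05,"tz":-0.11,"roll":0}
    - {"tx":0.02,"ty":0.1,"tz":-0.11,"roll":0}
    - {"tx":0.014,"ty":0.147,"tz":-0.11,"roll":0}
    - {"tx":0.014,"ty":0.147,"tz":-0.11,"roll":0}
    - {"tx":0.014,"ty":0.147,"tz":-0.11,"roll":0}

```text
time: 11.95
eef_pos: [0.5638, 0.0572, 0.2996]
ee_rot: [0.118, 0.993, -0.0, 0.0]
ft_force: [-0.5, 0.0, -0.4]
opening: -0.004
grip_force: 0.0
```

```bash
python3 sl.py; python3 to.py 22 56 208;python3 - <<'E'
from h import *
f=grab_frame("side"); im=f["pixels"]
x0,y0,k=215,190,5
cv2.imwrite("pics/c5.png",cv2.resize(im[y0:y0+120,x0:x0+130],None,fx=k,fy=k,interpolation=cv2.INTER_CUBIC))
E
```

```text
L top line mm 10.0 84.0 n 75
R top line mm 38.0 84.0 n 47
now local mm [ 20.5  55.1 299.6] f [-0.62 -0.45 -0.25] t 12.0
tx ty tz [-0.002   0.0012  0.1221] roll 0.0001 dist mm 91.5895283070358
```

View pics/c5.png

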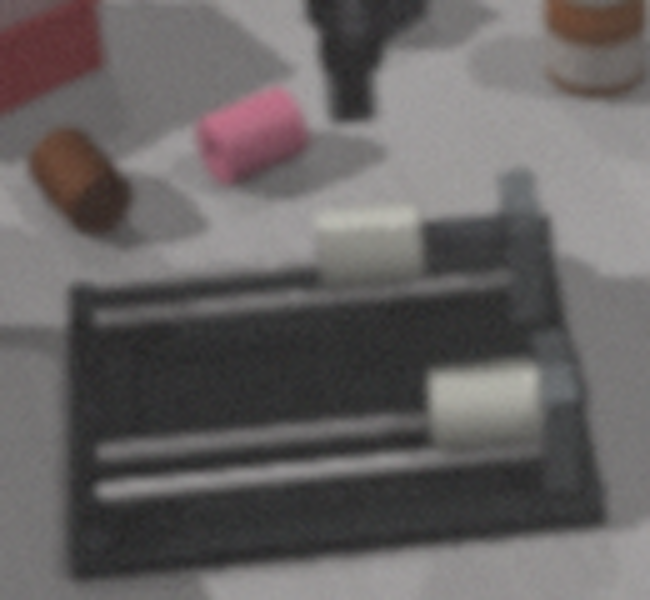

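The right sleeve sits against its post, near crop (540,405), and the left one rests at the tip. Now I'll grasp the left one.

Request:
step_arm:
  commands:
    - {"tx":-0.002,"ty":0.001,"tz":0.01,"roll":0}
    - {"tx":-0.002,"ty":0.001,"tz":0.01,"roll":0}
    - {"tx":-0.002,"ty":0.001,"tz":0.01,"roll":0}
    - {"tx":-0.002,"ty":0.001,"tz":0.01,"roll":0}
    - {"tx":-0.002,"ty":0.001,"tz":0.01,"roll":0}
    - {"tx":-0.002,"ty":0.001,"tz":0.01,"roll":0}
  hand: 65

```text
time: 12.65
eef_pos: [0.5655, 0.0569, 0.2923]
ee_rot: [0.119, 0.993, 0.0, 0.0]
ft_force: [0.3, 1.1, 0.0]
opening: 0.759
grip_force: 0.0
```

Request:
step_arm:
  commands:
    - {"tx":0,"ty":0,"tz":0.03,"roll":0}
    - {"tx":0,"ty":0,"tz":0.06,"roll":0}
    - {"tx":0,"ty":0,"tz":0.085,"roll":0}
    - {"tx":0,"ty":0,"tz":0.105,"roll":0}
    - {"tx":0,"ty":0,"tz":0.112,"roll":0}
    - {"tx":0,"ty":0,"tz":0.112,"roll":0}

```text
time: 13.25
eef_pos: [0.5654, 0.057, 0.2078]
ee_rot: [0.119, 0.993, -0.0, -0.0]
ft_force: [0.4, -0.3, 0.5]
opening: 0.761
grip_force: 0.0
```

```bash
python3 to.py 22 55.5 208
```

```text
now local mm [ 22.1  56.  207.8] f [ 0.38 -0.27  0.54] t 13.25
tx ty tz [ 0.0002 -0.0007 -0.0002] roll -0.0001 dist mm 0.5569277068520031
```

Request:
step_arm:
  commands:
    - {"tx":0,"ty":0,"tz":0,"roll":0}
    - {"tx":0,"ty":0,"tz":0,"roll":0}
    - {"tx":0,"ty":0,"tz":0,"roll":0}
    - {"tx":0,"ty":0,"tz":0,"roll":0}
    - {"tx":0,"ty":0,"tz":0,"roll":0}
    - {"tx":0,"ty":0,"tz":0,"roll":0}
    - {"tx":0,"ty":0,"tz":0,"roll":0}
  hand: 25
  force: 25

```text
time: 13.95
eef_pos: [0.5658, 0.0573, 0.2092]
ee_rot: [0.119, 0.993, 0.0, 0.001]
ft_force: [0.0, 5.2, 5.7]
opening: 0.401
grip_force: 25.7
```

Request:
step_arm:
  commands:
    - {"tx":0,"ty":0,"tz":-0.01,"roll":0}
    - {"tx":0,"ty":0,"tz":-0.03,"roll":0}
    - {"tx":0,"ty":0,"tz":-0.06,"roll":0}
    - {"tx":0,"ty":0,"tz":-0.1,"roll":0}
    - {"tx":0,"ty":0,"tz":-0.12,"roll":0}
    - {"tx":0,"ty":0,"tz":-0.12,"roll":0}

```text
time: 14.55
eef_pos: [0.566, 0.0569, 0.301]
ee_rot: [0.119, 0.993, 0.0, 0.002]
ft_force: [-0.2, 0.5, -0.3]
opening: 0.399
grip_force: 25.2
```

```bash
python3 - <<'E'
from h import *
f=grab_frame("side"); cv2.imwrite("pics/c6.png",f["pixels"][100:340,170:490].repeat(2,0).repeat(2,1))
p=np.load("g.npy"); c,s=np.cos(p[2]),np.sin(p[2])
q=np.array([[0.499,-.191],[.546,-.312],[.419,-.365],[.366,-.248],[.502,-.204],[.549,-.32],[.417,-.373],[.363,-.254]])
m=q.mean(0); d=m-p[:2]; print("tray",m,"local",c*d[0]+s*d[1],-s*d[0]+c*d[1])
a=q[0]-q[3]; print("tray long side deg",np.degrees(np.arctan2(*a[::-1])),"gauge",np.degrees(p[2]),np.linalg.norm(a))
E
python3 to.py 0 0 300
```

```text
tray [ 0.457625 -0.283375] local -0.002527662328703245 -0.300187268761764
tray long side deg 23.198590513648185 gauge -13.606878934295423 0.14469968901141425
now local mm [ 22.4  56.  299.5] f [-0.33 -0.46 -1.06] t 14.6
tx ty tz [ 0.0298 -0.0746 -0.0007] roll -0.0001 dist mm 60.27587131150376
```

View pics/c6.png

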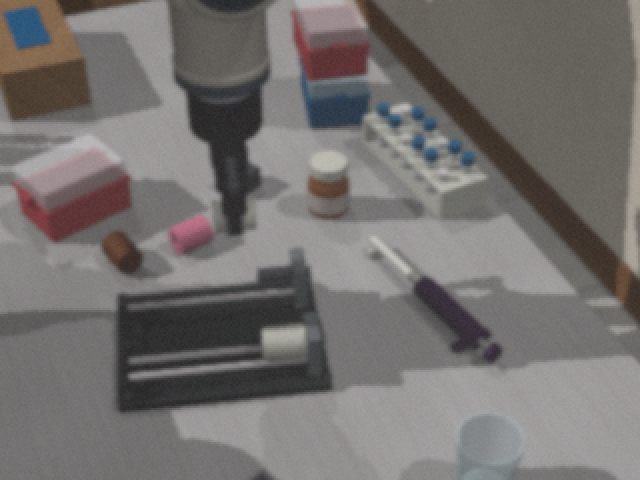

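The left sleeve is held clear and the right one is still home. I'll go over the tray, turned to its axis.

```bash
python3 to.py -2.5 -300 290 37
```

```text
now local mm [ 22.4  56.  299.5] f [-0.33 -0.46 -1.06] t 14.6
tx ty tz [ 0.033  -0.4746  0.0124] roll -0.2057 dist mm 356.95549821273084
```

Request:
step_arm:
  commands:
    - {"tx":0.033,"ty":-0.05,"tz":0,"roll":-0.03}
    - {"tx":0.033,"ty":-0.1,"tz":0,"roll":-0.06}
    - {"tx":0.033,"ty":-0.15,"tz":0,"roll":-0.09}
    - {"tx":0.033,"ty":-0.2,"tz":0,"roll":-0.12}
    - {"tx":0.033,"ty":-0.25,"tz":0,"roll":-0.15}
    - {"tx":0.033,"ty":-0.3,"tz":0,"roll":-0.18}
    - {"tx":0.033,"ty":-0.35,"tz":0,"roll":-0.205}
    - {"tx":0.033,"ty":-0.4,"tz":0.01,"roll":-0.205}
    - {"tx":0.033,"ty":-0.44,"tz":0.01,"roll":-0.205}
    - {"tx":0.033,"ty":-0.475,"tz":0.01,"roll":-0.205}
    - {"tx":0.033,"ty":-0.475,"tz":0.01,"roll":-0.205}
    - {"tx":0.033,"ty":-0.475,"tz":0.01,"roll":-0.205}

```text
time: 15.8
eef_pos: [0.4571, -0.2835, 0.2899]
ee_rot: [-0.201, 0.98, 0.001, -0.0]
ft_force: [-1.1, 0.5, 0.0]
opening: 0.398
grip_force: 25.3
```

```bash
python3 to.py -2.5 -300 189 37
```

```text
now local mm [  -3.  -300.4  289.9] f [-1.08  0.49  0.04] t 15.8
tx ty tz [-0.001  -0.0002  0.1346] roll -0.0011 dist mm 100.95185453606615
```

Request:
step_arm:
  commands:
    - {"tx":0,"ty":0,"tz":0.03,"roll":0}
    - {"tx":0,"ty":0,"tz":0.065,"roll":0}
    - {"tx":0,"ty":0,"tz":0.095,"roll":0}
    - {"tx":0,"ty":0,"tz":0.112,"roll":0}
    - {"tx":0,"ty":0,"tz":0.122,"roll":0}
    - {"tx":0,"ty":0,"tz":0.129,"roll":0}
    - {"tx":0,"ty":0,"tz":0.132,"roll":0}
    - {"tx":0,"ty":0,"tz":0.132,"roll":0}

```text
time: 16.6
eef_pos: [0.4576, -0.2834, 0.192]
ee_rot: [-0.202, 0.979, -0.0, 0.0]
ft_force: [-0.7, 0.1, -0.3]
opening: 0.397
grip_force: 25.3
```

Request:
step_arm:
  commands:
    - {"tx":0,"ty":0,"tz":0.002,"roll":0}
    - {"tx":0,"ty":0,"tz":0.002,"roll":0}

```text
time: 16.8
eef_pos: [0.4575, -0.2835, 0.1905]
ee_rot: [-0.202, 0.979, -0.0, 0.0]
ft_force: [-0.6, -0.8, -0.8]
opening: 0.401
grip_force: 25.3
```

Request:
step_arm:
  commands:
    - {"tx":0,"ty":0,"tz":0.001,"roll":0}
    - {"tx":0,"ty":0,"tz":0.002,"roll":0}
    - {"tx":0,"ty":0,"tz":0.002,"roll":0}

```text
time: 17.1
eef_pos: [0.4575, -0.2834, 0.1887]
ee_rot: [-0.202, 0.979, 0.0, -0.0]
ft_force: [-0.1, 0.7, -1.1]
opening: 0.4
grip_force: 25.3
```

Request:
step_arm:
  commands:
    - {"tx":0,"ty":0,"tz":0.001,"roll":0}
    - {"tx":0,"ty":0,"tz":0.001,"roll":0}

```text
time: 17.3
eef_pos: [0.4575, -0.2834, 0.1878]
ee_rot: [-0.202, 0.979, 0.0, -0.0]
ft_force: [-0.0, -0.5, -0.7]
opening: 0.4
grip_force: 25.3
```

Request:
step_arm:
  commands:
    - {"tx":0,"ty":0,"tz":0.001,"roll":0}
    - {"tx":0,"ty":0,"tz":0.001,"roll":0}

```text
time: 17.5
eef_pos: [0.4575, -0.2834, 0.1871]
ee_rot: [-0.202, 0.979, 0.0, -0.0]
ft_force: [0.4, -0.3, -0.9]
opening: 0.399
grip_force: 25.3
```

Request:
step_arm:
  commands:
    - {"tx":0,"ty":0,"tz":0,"roll":0}
    - {"tx":0,"ty":0,"tz":0,"roll":0}
    - {"tx":0,"ty":0,"tz":0,"roll":0}
    - {"tx":0,"ty":0,"tz":0,"roll":0}
    - {"tx":0,"ty":0,"tz":0,"roll":0}
  hand: 60

```text
time: 18.0
eef_pos: [0.4575, -0.2834, 0.1872]
ee_rot: [-0.202, 0.979, -0.0, 0.0]
ft_force: [-0.2, -0.6, -0.1]
opening: 0.703
grip_force: 0.0
```

Request:
step_arm:
  commands:
    - {"tx":0,"ty":0,"tz":-0.02,"roll":0}
    - {"tx":0,"ty":0,"tz":-0.06,"roll":0}
    - {"tx":0,"ty":0,"tz":-0.12,"roll":0}
    - {"tx":0,"ty":0,"tz":-0.18,"roll":0}
    - {"tx":0.1,"ty":0,"tz":-0.2,"roll":0}
    - {"tx":0.1,"ty":0,"tz":-0.2,"roll":0}
    - {"tx":0.1,"ty":0,"tz":-0.2,"roll":0}

```text
time: 18.7
eef_pos: [0.3864, -0.3138, 0.3382]
ee_rot: [-0.201, 0.98, -0.0, 0.0]
ft_force: [1.5, 0.9, -0.7]
opening: 0.705
grip_force: 0.0
```

```bash
python3 - <<'E'
from h import *
f=grab_frame("side"); cv2.imwrite("pics/c7.png",f["pixels"])
E
python3 sl.py
```

```text
L top line mm 45.0 84.0 n 40
R top line mm 38.0 84.0 n 47
```

View pics/c7.png

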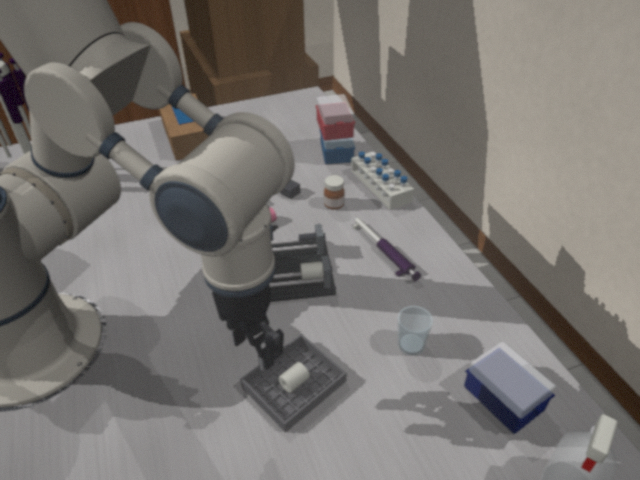

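The rejected sleeve lies in the tray at (294,376), the fitting one is home at (312,272), and the gripper is clear.

```bash
python3 -c "from h import *; print(sign_off())"
```

```text
the job is handed in; nothing more can be done
None
```

The right-lane sleeve fits and is fully home on its pin; the left-lane sleeve stopped at the pin tip and now lies in the grey reject tray, and the job was handed in at about 19 s of the 58 s allowed.

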